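# Find the hidden test port with a probe and plug it in

### The arm

A 6-joint arm with a two-finger parallel gripper is mounted at the origin on the work surface. World frame = base frame: x ahead of the robot, y to its left, z up, the work surface at z = 0. Lengths are in mm, angles in rad, forces in N, time in s.
With the tool pointing down it reaches from about 350 to 775 mm from the base axis. Payload 7.3 kg.
Tool frame: the origin (TCP) lies on the centre line of the jaws, within the pads' length; the fingertips stand 17 mm ahead of it and the grasp point (between the pads) lies 2 mm behind it; z points along the fingers, y is the line along which they close (so a half turn about z gives the same grasp; the last joint's range is limited). The gripper opens to 92 mm and grips with 3 to 60 N. Pads are 19 mm wide; open, the fingers measure 130 mm over their backs; the gripper's body (75 mm by 190 mm) begins 47 mm behind the grasp point.
Start: joints at [1.014, 0.342, 1.524, -0, 1.275, -0.146], TCP at [209.642, 481.345, 243.741] pointing down, gripper open.
Joint ranges: [-2.53, 2.53], [-0.77, 2.02], [0.04, 2.7], [-1, 4.14], [0.28, 2.66], [-3.11, 3.11]. Speed limits (rad/s): [2.57, 2.57, 3.14, 3.14, 3.14, 3.14].

### API

Orientations are given as [roll, pitch, yaw] about the fixed x, y, z axes, in that order (R = Rz(yaw) Ry(pitch) Rx(roll)).
In Python, from plant import bot gives the robot as it stands. The module is installed in compiled form; this text tells all that it offers.
- The arm moves only by the shell command python3 -m pendant 'ROWS'. ROWS is JSON, a list of rows, each a list of 3 entries, a list of its own where there are three numbers: the shift along the world's x, y, z as a fraction of full scale, then the turn, a rotation vector about the world's x, y, z as a fraction of full scale, then the opening, from -1 (shut) to 1 (fully open), so that 0 is half open. In form: [[[tx, ty, tz], [rx, ry, rz], claw], ...]. A call has exactly 10 rows; each row shifts and turns the commanded pose from where the row before left it; what a row does not reach is not made up. Full scale, the value 1, is 30 mm for a shift and 0.12 rad for a turn. A row lasts 1/12 s, in which the tool goes at most 41.7 mm and 7.16 degrees, less where a joint would pass 70% of its speed; a pose out of reach is approached as far as the arm can. A call with a number of a shift or a turn outside -1 to 1 is refused whole. A call with a gripper value outside its range is refused whole. The fingers move at their own pace and stop on an object; the grip force is fixed at half the most. Time passes only in rows, so rows that do not move let the fingers close, or fill a call up. It gives the time, the measured TCP pose, the force, the opening and the grip force at its end, in the units of the state.
- bot.get_obs(): the state, without advancing time (a new reading comes with each control period).
- bot.capture(name): name is "scene" or "top" or "wrist"; returns the picture (420x560x3 uint8, blue, green, red); there is no depth.
- bot.camera_params(name): a dict with "fovy" (degrees; the focal length in pixels is half the picture's height over the tangent of half this angle, whatever the lens; pixels are square), "cx", "cy" (the principal point, pixels), "camera_from_world" (4x4, takes a point from world to camera coordinates). Camera axes: x right, y down, z forward; pixel columns grow to the right and rows downward; lengths in mm; the calibration is good to about 2 mm. A picture is of the moment at which its call begins: read the wrist's pose just before it. camera_params takes no time and is no camera call; for the wrist camera it gives the pose at the moment of the call.
- bot.close_job(): hands the job in; it is judged then, once.
The state is a dict: "time": time; "joint_positions": joint angles; "dq": joint speeds; "tau": joint torques, N m; "tool_pos": TCP position; "tcp_rot": TCP orientation; "contact_force": force on the tool from outside, world axes, zero at the start; "moment": the same for the moment, N m; "grip_width": finger opening in mm; "finger_force": force on a finger pad.
Only numpy, scipy, OpenCV 4.12 (cv2) and the standard library are available. Lean on these libraries where they do the work, as an engineer would, in place of code of your own. Each camera call takes 0.05 s, during which the arm holds its last target. There are 200 camera calls.

### The job

Take the test probe out of its stand and feel lightly over the cover plate in the top of the grey case with its tip until the tip drops into the hidden socket. Then push the probe gently home, so that its collar sits flush on the plate, and let go of it, leaving it standing there upright; never press hard on the case, and leave the black adapter case, the mouse and the screwdriver alone.

Things in the scene. Friction and masses are not known exactly. Their poses are not given: they have to be found in the camera images.
- source: Grey bench instrument case, fixed, 180 (x) x 220 (y) x 70 (z) mm, screen and knobs on its -x face. Origin: centre of its underside. In its flat top is a window, 56 mm (x) by 110 mm (y), 4 mm deep; its floor is the plain grey rigid cover plate, 66 mm above the underside. Somewhere in the plate is one square socket, 11 x 11 mm, sides along x and y, closed flush by a dust plug of the same grey.
- window (a point): Centre of the window, on the cover plate's surface; axes as the case's, z up. The socket cannot be seen: its centre is anywhere within 30 mm of this point along y and 7 mm along x. Its plug holds by friction: it gives way under about 2 N, slides down ahead of the tip and stays where pushed, 28 mm down at most, deeper than the tip is long, so the probe's collar stops on the plate.
- probe: Test probe, loose, about 110 g, tip down in the stand at the start. Origin at its point, z along it to the handle. From the point up: steel tip 26 mm long, 9 mm thick, its first 5 mm a cone with a blunt point 3 mm across; steel collar 20 mm across, z = 26 to 32; square black plastic handle 18 x 18 mm, flats facing the probe's x and y, z = 32 to 100; steel cap to 103.
- probe_tip (a point): The probe's point (same as the probe's origin), axes as the probe's.
- stand: Dark steel stand, fixed to the bench, 70 x 70 x 40 mm, origin at the centre of its underside, left or right of the case. A hole 11.5 mm across in its top holds the probe's tip; the probe's collar rests on the top, 40 mm above the bench, its point 14 mm above the bench. The probe lifts straight out.
- adapters: Bystander: open black adapter case with brass adapters, 90 (x) x 120 (y) x 35 mm high overall, loose, origin at the centre of its underside; on the other side of the grey case from the stand.
- mouse: Bystander: black computer mouse, 105 (x) x 60 x 30 mm, loose, origin at the centre of its underside, beyond the grey case.
- screwdriver: Bystander: screwdriver lying on the bench along its x, about 200 mm long, loose, beyond the grey case.

How it is judged (in metres and radians):
On the way, in this order (a step that is already met when the one before it is completed fails the run):
1. the probe is out of the stand: its point higher than 60 mm above the bench (height (world z) of probe_tip above 0.06 m), for 0.1 s.
2. the point has dropped into the socket: more than 6 mm below the plate's surface, inside the window (x of probe_tip in the frame of window between -0.024 and 0.024 m and y of probe_tip in the frame of window between -0.05 and 0.05 m and z of probe_tip in the frame of window between -0.03 and -0.006 m), for 0.1 s.
At the end, for the whole second after the job is handed in: The probe stands at rest, released, in the socket inside the window, its point at least 23.5 mm below the plate's surface (collar within 2.5 mm of the plate) and within 0.08 rad of upright (x of probe_tip in the frame of window between -0.024 and 0.024 m and y of probe_tip in the frame of window between -0.05 and 0.05 m and z of probe_tip in the frame of window between -0.03 and -0.0235 m and angle between probe's own z axis and vertical below 0.08 rad and linear speed of probe below 0.01 m/s and angular speed of probe below 0.1 rad/s); the robot touches nothing.
It fails at once if the probe presses on the grey case with more than 25 N (contact force between probe and source above 25 N).
It fails at once if the robot's fingers press on the grey case with more than 25 N (contact force between the fingers and source above 25 N).
It fails at once if the adapters is moved more than 15 mm (distance of adapters from where it was at the start of the episode above 0.015 m).
It fails at once if the mouse is moved more than 15 mm (distance of mouse from where it was at the start of the episode above 0.015 m).
It fails at once if the screwdriver is moved more than 15 mm (distance of screwdriver from where it was at the start of the episode above 0.015 m).
It also fails if it takes over 67 s, if anything falls off the work surface, if the arm or the gripper's body presses on something with over 40 N, if the wrist force passes 120 N, or if a joint passes its speed limit or range.

## Working session

There is one attempt and no reset: what is moved stays moved. The work goes in short steps, Python scripts to look and compute and a shell command to move; the robot and the scene stay as the last step left them, time stands still between calls to the robot, and variables do not carry over. Pictures are saved under pics/ and viewed, at most 10 in all, crops included, and the job is handed in when it is done.

```bash
mkdir -p pics; python3 - <<'E'
from plant import bot
import cv2,numpy as np
np.set_printoptions(precision=3,suppress=True)
for n in("top","scene"):
    cv2.imwrite(f"pics/{n}0.png",bot.capture(n)); print(n,bot.camera_params(n))
print(bot.get_obs())
E
```

```text
top {'fovy': 42.67933729562508, 'cx': 271.88114385043065, 'cy': 208.79201418711745, 'camera_from_world': array([[   0.026,   -1.   ,    0.007,  -14.189],
       [  -0.977,   -0.026,   -0.21 ,  626.499],
       [   0.21 ,   -0.001,   -0.978, 1171.997],
       [   0.   ,    0.   ,    0.   ,    1.   ]])}
scene {'fovy': 51.88036219765965, 'cx': 285.8523976899484, 'cy': 208.0705443020144, 'camera_from_world': array([[   0.019,    1.   ,    0.016,  -28.65 ],
       [   0.545,    0.003,   -0.839, -269.172],
       [  -0.838,    0.024,   -0.544, 1393.965],
       [   0.   ,    0.   ,    0.   ,    1.   ]])}
{'time': 0.1, 'joint_positions': array([ 1.014,  0.343,  1.525, -0.   ,  1.275, -0.146]), 'dq': array([ 0.001, -0.002, -0.003, -0.001,  0.003,  0.   ]), 'tau': array([  0.001, -43.201, -24.469,   0.072,   0.053,  -0.   ]), 'tool_pos': array([209.467, 481.042, 243.125]), 'tcp_rot': array([-3.14 , -0.   ,  2.731]), 'contact_force': array([ 0.368, -0.131,  0.186]), 'moment': array([ 0.023, -0.03 , -0.009]), 'finger_force': 0.0, 'grip_width': 91.79606538926909}
```

View pics/top0.png

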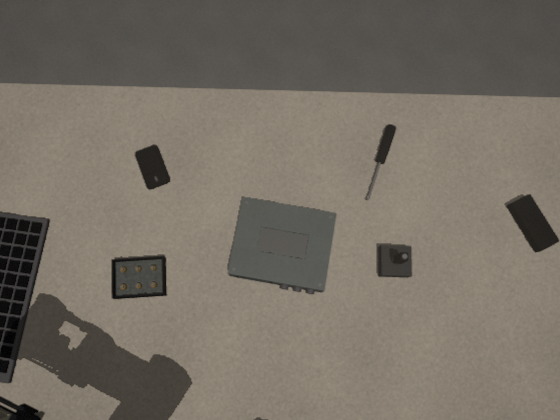

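View pics/scene0.png

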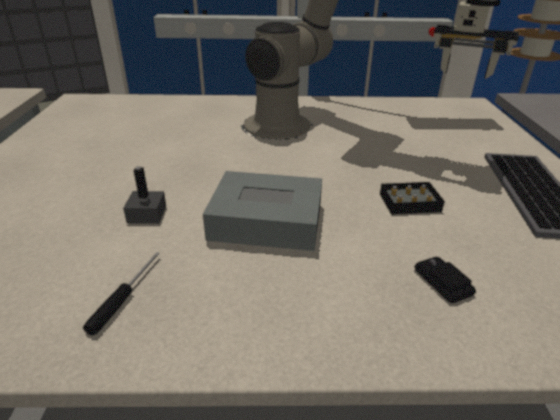

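The top view shows the case with corners near (242,198), (336,212), (324,290) and (229,274), and the window around (283,243). The stand is at (394,260) with the probe cap at (404,257). I'll enlarge this area to measure it.

```bash
cat > h.py <<'E'
from plant import bot
import cv2,numpy as np
np.set_printoptions(precision=1,suppress=True)
def ray(P,px,z):
    f=210/np.tan(np.radians(P["fovy"]/2)); T=P["camera_from_world"]; R=T[:3,:3]
    o=-R.T@T[:3,3]; d=R.T@np.array([(px[0]-P["cx"])/f,(px[1]-P["cy"])/f,1])
    return o+d*(z-o[2])/d[2]
def proj(P,X):
    f=210/np.tan(np.radians(P["fovy"]/2)); c=P["camera_from_world"]@np.append(X,1)
    return np.array([P["cx"]+f*c[0]/c[2],P["cy"]+f*c[1]/c[2]])
E
python3 - <<'E'
from h import *
P=bot.camera_params("top")
im=cv2.imread("pics/top0.png")[185:300,220:420]
cv2.imwrite("pics/c.png",cv2.convertScaleAbs(cv2.resize(im,None,fx=4,fy=4,interpolation=cv2.INTER_CUBIC),alpha=1.7))
for p in [(242,198),(336,212),(324,290),(229,274)]: print(ray(P,p,70))
print(ray(P,(404,257),117), ray(P,(394,260),40),ray(P,(283,243),66))
E
```

```text
[649.5  71.8  70. ]
[ 622.4 -145.1   70. ]
[ 444.1 -118.5   70. ]
[474.1  94.4  70. ]
[ 516.6 -287.   117. ] [ 519. -283.   40.] [547.9 -25.1  66. ]
```

View pics/c.png

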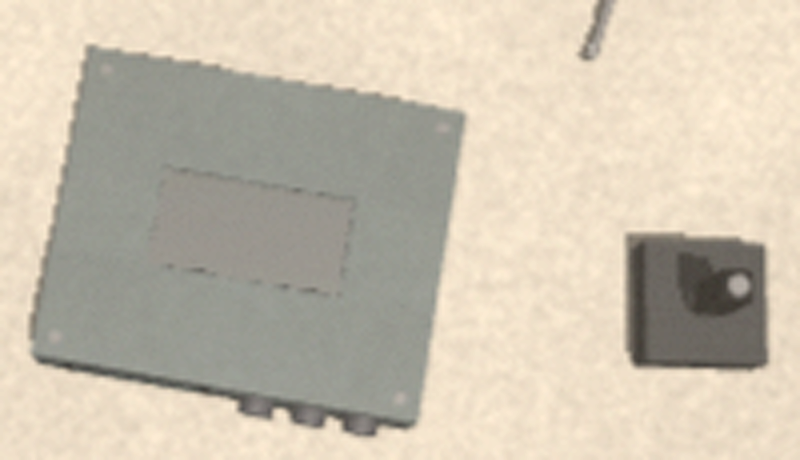

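The enlargement puts the window centre at crop (252,231), which is full-image (282.9,242.6), and the probe cap at (739,286), which is (404.6,256.4). The measured case size matches 180 x 220, so I'll move above the stand.

```bash
python3 - <<'E'
from h import *
P=bot.camera_params("top")
q=lambda x,y,z:ray(P,(220+x/4-.4,185+y/4-.4),z)
print(q(739,286,117)); w=[q(*c,68) for c in[(162,168),(355,198),(342,294),(150,264)]]
print(w,np.mean(w,0)); c=[q(*c,70) for c in[(88,46),(464,114),(414,426),(34,358)]]; print(np.mean(c,0))
print([np.arctan2(*(a-b)[[1,0]]) for a,b in[(w[0],w[3]),(w[1],w[2]),(c[0],c[3]),(c[1],c[2])]])
E
python3 -m pendant '[[[0.7,-1,0],[0,0,0],1],[[0.7,-1,0],[0,0,0],1],[[0.7,-1,0],[0,0,0],1],[[0.7,-1,0],[0,0,0],1],[[0.7,-1,0],[0,0,0],1],[[0.7,-1,0],[0,0,0],1],[[0.7,-1,0],[0,0,0],1],[[0.7,-1,0],[0,0,0],1],[[0.7,-1,0],[0,0,0],1],[[0.7,-1,0],[0,0,0],1]]'
python3 -m pendant '[[[0.32,-1,0],[0,0,0],1],[[0.32,-1,0],[0,0,0],1],[[0.32,-1,0],[0,0,0],1],[[0.32,-1,0],[0,0,0],1],[[0.32,-1,0],[0,0,0],1],[[0.32,-1,0],[0,0,0],1],[[0.32,-1,0],[0,0,0],1],[[0.32,-1,0],[0,0,0],1],[[0.32,-1,0],[0,0,0],1],[[0.32,-1,0],[0,0,0],1]]'
python3 -m pendant '[[[0,-1,0],[0,0,0],1],[[0,-1,0],[0,0,0],1],[[0,-1,0],[0,0,0],1],[[0,-1,0],[0,0,0],1],[[0,-1,0],[0,0,0],1],[[0,-0.5,0],[0,0,0],1],[[0,0,0],[0,0,0],1],[[0,0,0],[0,0,0],1],[[0,0,0],[0,0,0],1],[[0,0,0],[0,0,0],1]]'
python3 - <<'E'
from h import *
P=bot.camera_params("wrist"); T=P["camera_from_world"]; print(-T[:3,:3].T@T[:3,3],T,bot.get_obs()["joint_positions"])
cv2.imwrite("pics/w1.png",bot.capture("wrist"))
E
```

```text
[ 518.6 -287.8  117. ]
[array([584. ,  28.1,  68. ]), array([569.6, -82.4,  68. ]), array([514.5, -75.6,  68. ]), array([528.7,  33.2,  68. ])] [549.2 -24.2  68. ]
[547.3 -22.9  70. ]
[np.float64(-0.0923769247727891), np.float64(-0.12143696537672938), np.float64(-0.12965663914158138), np.float64(-0.15445430450778191)]
time: 0.93
tool_pos: [420.2, 179.7, 243.6]
tcp_rot: [-3.141, -0.0, 2.731]
contact_force: [-0.0, 0.6, 0.3]
grip_width: 91.4
finger_force: 0.0
time: 1.77
tool_pos: [515.7, -120.2, 243.4]
tcp_rot: [3.141, -0.001, 2.731]
contact_force: [0.7, 0.1, -0.6]
grip_width: 91.6
finger_force: 0.0
time: 2.6
tool_pos: [515.8, -282.1, 243.8]
tcp_rot: [3.141, -0.0, 2.732]
contact_force: [0.0, 0.6, 0.3]
grip_width: 91.5
finger_force: 0.0
[ 448.3 -252.5  384.6] [[   0.4    0.9    0.    52.1]
 [   0.9   -0.4    0.3 -597.1]
 [   0.3   -0.1   -1.   231.3]
 [   0.     0.     0.     1. ]] [-0.6  0.5  1.3  0.   1.3 -1.8]
```

View pics/w1.png

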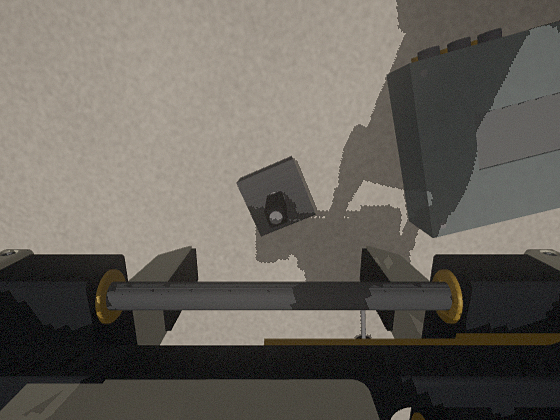

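The wrist view shows the stand around (276,197) and the probe cap near (277,217). The handle's yaw isn't clear, so I'll enlarge it.

```bash
python3 - <<'E'
from h import *
im=cv2.imread("pics/w1.png")[150:240,230:325]
cv2.imwrite("pics/c2.png",cv2.convertScaleAbs(cv2.resize(im,None,fx=6,fy=6,interpolation=cv2.INTER_CUBIC),alpha=2.2))
P=bot.camera_params("wrist"); print(ray(P,(277,217),117),ray(P,(292,157),40),ray(P,(237,182),40),ray(P,(315,213),40))
E
```

```text
[ 519.5 -284.2  117. ] [ 483.  -250.3   40. ] [ 483.9 -318.4   40. ] [ 553.1 -250.7   40. ]
```

View pics/c2.png

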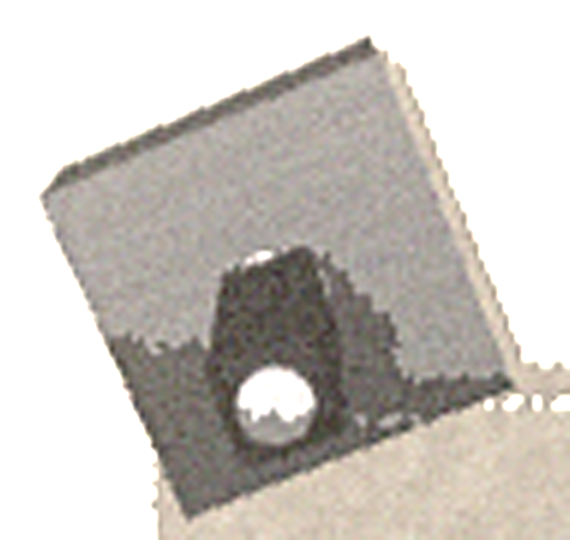

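The stand is square to the axes, centred at (518,-284), and the handle edges run parallel to it. The two cameras put the cap near (519,-286). I'll turn the gripper to yaw π, descend, then close.

```bash

python3 -m pendant '[[[0.1,-0.1,-0.5],[0,0,0.85],1],[[0,0,-0.5],[0,0,0.85],1],[[0,0,-0.5],[0,0,0.85],1],[[0,0,-0.5],[0,0,0.87],1],[[0,0,-0.5],[0,0,0],1],[[0,0,-0.5],[0,0,0],1],[[0,0,-0.5],[0,0,0],1],[[0,0,-0.5],[0,0,0],1],[[0,0,-0.5],[0,0,0],1],[[0,0,-0.5],[0,0,0],1]]'
python3 -m pendant '[[[0,0,-0.33],[0,0,0],1],[[0,0,0],[0,0,0],-0.2],[[0,0,0],[0,0,0],-0.4],[[0,0,0],[0,0,0],-0.45],[[0,0,0],[0,0,0],-0.5],[[0,0,0],[0,0,0],-0.5],[[0,0,0],[0,0,0],-0.5],[[0,0,0],[0,0,0],-0.5],[[0,0,0],[0,0,0],-0.5],[[0,0,0],[0,0,0],-0.5]]'
python3 - <<'E'
from h import *
cv2.imwrite("pics/w2.png",bot.capture("wrist"))
E
```

```text
time: 3.48
tool_pos: [519.0, -285.5, 93.4]
tcp_rot: [-3.142, 0.0, -3.141]
contact_force: [0.1, 0.7, 0.1]
grip_width: 91.3
finger_force: 0.0
time: 4.32
tool_pos: [518.7, -286.7, 83.9]
tcp_rot: [3.142, 0.0, 3.141]
contact_force: [0.3, -0.6, 0.6]
grip_width: 36.4
finger_force: 0.0
```

View pics/w2.png

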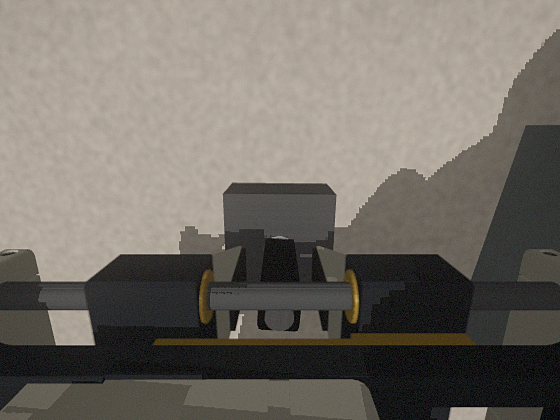

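The handle sits centred between the fingers, with the cap at (280,318) and the inner faces near 240 and 318, and it is aligned. Now I'll close.

```bash

python3 -m pendant '[[[0,0,0],[0,0,0],-0.8],[[0,0,0],[0,0,0],-1],[[0,0,0],[0,0,0],-1],[[0,0,0],[0,0,0],-1],[[0,0,0],[0,0,0],-1],[[0,0,0],[0,0,0],-1],[[0,0,0],[0,0,0],-1],[[0,0,0],[0,0,0],-1],[[0,0,0],[0,0,0],-1],[[0,0,0],[0,0,0],-1]]'
```

```text
time: 5.2
tool_pos: [518.6, -286.6, 83.8]
tcp_rot: [3.141, -0.0, 3.141]
contact_force: [-0.0, -0.4, -0.5]
grip_width: 18.3
finger_force: 30.0
```

Gripped at 18.3 mm. I'll lift it straight out, then carry it to the -y end of the window.

```bash

python3 -m pendant '[[[0,0,0.2],[0,0,0],-1],[[0,0,0.3],[0,0,0],-1],[[0,0,0.45],[0,0,0],-1],[[0,0,0.45],[0,0,0],-1],[[0,0,0.45],[0,0,0],-1],[[0,0,0.45],[0,0,0],-1],[[0,0,0.37],[0,0,0],-1],[[0,0,0],[0,0,0],-1],[[0,0,0],[0,0,0],-1],[[0,0,0],[0,0,0],-1]]'
python3 -m pendant '[[[0.08,0.5,0],[0,0,0],-1],[[0.08,0.85,0],[0,0,0],-1],[[0.08,0.85,0],[0,0,0],-1],[[0.08,0.85,0],[0,0,0],-1],[[0.08,0.85,0],[0,0,0],-1],[[0.08,0.85,0],[0,0,0],-1],[[0.08,0.85,0],[0,0,0],-1],[[0.08,0.85,0],[0,0,0],-1],[[0.08,0.75,0],[0,0,0],-1],[[0.04,0.45,0],[0,0,0],-1]]'
python3 -m pendant '[[[0,0,-0.2],[0,0,0],-1],[[0,0,-0.2],[0,0,0],-1],[[0,0,-0.2],[0,0,0],-1],[[0,0,-0.1],[0,0,0],-1],[[0,0,0],[0,0,0],-1],[[0,0,0],[0,0,0],-1],[[0,0,0],[0,0,0],-1],[[0,0,0],[0,0,0],-1],[[0,0,0],[0,0,0],-1],[[0,0,0],[0,0,0],-1]]'
python3 - <<'E'
from h import *
for n in("wrist","top"): cv2.imwrite(f"pics/{n}3.png",bot.capture(n))
a=cv2.imread("pics/wrist3.png"); b=cv2.resize(cv2.imread("pics/top3.png")[185:300,230:350],None,fx=2,fy=3.5)
cv2.imwrite("pics/m3.png",np.hstack([a,np.vstack([b,np.zeros((420-b.shape[0],b.shape[1],3),np.uint8)])]))
E
```

```text
time: 6.03
tool_pos: [518.3, -286.4, 163.4]
tcp_rot: [3.141, -0.001, 3.141]
contact_force: [-0.1, -0.5, -1.5]
grip_width: 18.5
finger_force: 30.0
time: 6.87
tool_pos: [540.8, -54.0, 163.2]
tcp_rot: [3.14, -0.002, -3.14]
contact_force: [-0.5, -0.8, -0.9]
grip_width: 18.3
finger_force: 30.0
time: 7.7
tool_pos: [541.5, -57.3, 143.2]
tcp_rot: [3.142, 0.0, 3.141]
contact_force: [-0.3, 0.7, -1.7]
grip_width: 18.3
finger_force: 30.0
```

View pics/m3.png

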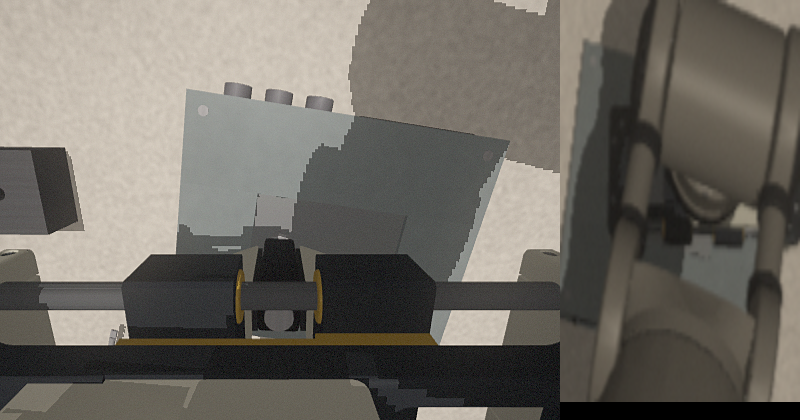

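The wrist view shows the window's -x edge from (258,195) to (407,215), with the probe held upright at the -y end. I'll use this to refine the centre while making the first touch.

```bash
python3 - <<'E'
from h import *
P=bot.camera_params("wrist")
a,b=ray(P,(257.5,194.5),70),ray(P,(407,215),70); print(a,b)
e=(b-a)/np.linalg.norm(b-a); n=np.array([e[1],-e[0],0]); print(np.linalg.norm(b-a),(a+b)/2+28*n,np.arctan2(n[1],n[0]))
for p in [(187,90),(509,142)]: print(ray(P,p,70))
E
python3 -m pendant '[[[0,0,-0.1],[0,0,0],-1],[[0,0,-0.05],[0,0,0],-1],[[0,0,-0.05],[0,0,0],-1],[[0,0,0],[0,0,0],-1],[[0,0,0],[0,0,0],-1],[[0,0,0],[0,0,0],-1],[[0,0,0],[0,0,0],-1],[[0,0,0],[0,0,0],-1],[[0,0,0],[0,0,0],-1],[[0,0,0],[0,0,0],-1]]'
python3 -m pendant '[[[0,0,-0.03],[0,0,0],-1],[[0,0,0],[0,0,0],-1],[[0,0,0],[0,0,0],-1],[[0,0,0],[0,0,0],-1],[[0,0,0],[0,0,0],-1],[[0,0,0],[0,0,0],-1],[[0,0,0],[0,0,0],-1],[[0,0,0],[0,0,0],-1],[[0,0,0],[0,0,0],-1],[[0,0,0],[0,0,0],-1]]'
```

```text
[513.7 -71.2  70. ] [529.   37.1  70. ]
109.33762007312104 [549. -21.  70.] -0.1404461861866813
[ 444.3 -115.7   70. ]
[477.4 100.7  70. ]
time: 8.63
tool_pos: [541.5, -57.2, 137.0]
tcp_rot: [3.142, 0.0, 3.141]
contact_force: [0.3, 0.3, -0.9]
grip_width: 18.2
finger_force: 30.0
time: 9.47
tool_pos: [541.4, -57.2, 136.0]
tcp_rot: [3.141, 0.0, 3.141]
contact_force: [-0.5, 0.6, -0.9]
grip_width: 18.2
finger_force: 30.0
```

```bash

python3 -m pendant '[[[-0.03,0,-0.03],[0,0,0],-1],[[0,0,0],[0,0,0],-1],[[0,0,0],[0,0,0],-1],[[0,0,0],[0,0,0],-1],[[0,0,0],[0,0,0],-1],[[0,0,0],[0,0,0],-1],[[0,0,0],[0,0,0],-1],[[0,0,0],[0,0,0],-1],[[0,0,0],[0,0,0],-1],[[0,0,0],[0,0,0],-1]]'
python3 -m pendant '[[[0,0,-0.02],[0,0,0],-1],[[0,0,0],[0,0,0],-1],[[0,0,0],[0,0,0],-1],[[0,0,0],[0,0,0],-1],[[0,0,0],[0,0,0],-1],[[0,0,0],[0,0,0],-1],[[0,0,0],[0,0,0],-1],[[0,0,0],[0,0,0],-1],[[0,0,0],[0,0,0],-1],[[0,0,0],[0,0,0],-1]]'
```

```text
time: 10.3
tool_pos: [540.9, -57.2, 135.4]
tcp_rot: [-3.141, 0.001, 3.141]
contact_force: [1.4, 0.4, 4.6]
grip_width: 18.2
finger_force: 30.0
time: 11.13
tool_pos: [540.9, -57.2, 135.1]
tcp_rot: [-3.141, 0.001, 3.141]
contact_force: [1.7, -0.1, 6.8]
grip_width: 18.1
finger_force: 30.0
```

Contact is at a TCP height of about 135.7, with a stiffness of about 5 N/mm and roughly 8 N on the plate. I'll drag along +y of the case, 6 mm per call.

```bash

for i in 1; do :; done
python3 -m pendant '[[[0.003,0.02,0],[0,0,0],-1],[[0.003,0.02,0],[0,0,0],-1],[[0.003,0.02,0],[0,0,0],-1],[[0.003,0.02,0],[0,0,0],-1],[[0.003,0.02,0],[0,0,0],-1],[[0.003,0.02,0],[0,0,0],-1],[[0.003,0.02,0],[0,0,0],-1],[[0.003,0.02,0],[0,0,0],-1],[[0.003,0.02,0],[0,0,0],-1],[[0.003,0.02,0],[0,0,0],-1]]'
python3 -m pendant '[[[0.003,0.02,0],[0,0,0],-1],[[0.003,0.02,0],[0,0,0],-1],[[0.003,0.02,0],[0,0,0],-1],[[0.003,0.02,0],[0,0,0],-1],[[0.003,0.02,0],[0,0,0],-1],[[0.003,0.02,0],[0,0,0],-1],[[0.003,0.02,0],[0,0,0],-1],[[0.003,0.02,0],[0,0,0],-1],[[0.003,0.02,0],[0,0,0],-1],[[0.003,0.02,0],[0,0,0],-1]]'
```

```text
time: 11.97
tool_pos: [541.3, -52.2, 135.1]
tcp_rot: [-3.14, 0.0, 3.142]
contact_force: [-0.6, -4.1, 7.3]
grip_width: 17.6
finger_force: 29.9
time: 12.8
tool_pos: [542.2, -46.6, 135.1]
tcp_rot: [-3.139, -0.0, 3.142]
contact_force: [-0.9, -5.4, 6.9]
grip_width: 17.9
finger_force: 29.9
```

```bash

python3 -m pendant '[[[0.003,0.02,0],[0,0,0],-1],[[0.003,0.02,0],[0,0,0],-1],[[0.003,0.02,0],[0,0,0],-1],[[0.003,0.02,0],[0,0,0],-1],[[0.003,0.02,0],[0,0,0],-1],[[0.003,0.02,0],[0,0,0],-1],[[0.003,0.02,0],[0,0,0],-1],[[0.003,0.02,0],[0,0,0],-1],[[0.003,0.02,0],[0,0,0],-1],[[0.003,0.02,0],[0,0,0],-1]]'
python3 -m pendant '[[[0.003,0.02,0],[0,0,0],-1],[[0.003,0.02,0],[0,0,0],-1],[[0.003,0.02,0],[0,0,0],-1],[[0.003,0.02,0],[0,0,0],-1],[[0.003,0.02,0],[0,0,0],-1],[[0.003,0.02,0],[0,0,0],-1],[[0.003,0.02,0],[0,0,0],-1],[[0.003,0.02,0],[0,0,0],-1],[[0.003,0.02,0],[0,0,0],-1],[[0.003,0.02,0],[0,0,0],-1]]'
```

```text
time: 13.63
tool_pos: [543.1, -40.6, 135.1]
tcp_rot: [-3.139, -0.0, 3.142]
contact_force: [-1.8, -5.9, 7.3]
grip_width: 18.0
finger_force: 29.9
time: 14.47
tool_pos: [544.0, -34.6, 135.1]
tcp_rot: [-3.139, -0.0, 3.142]
contact_force: [-0.6, -5.1, 7.4]
grip_width: 17.6
finger_force: 29.9
```

```bash

python3 -m pendant '[[[0.003,0.02,0],[0,0,0],-1],[[0.003,0.02,0],[0,0,0],-1],[[0.003,0.02,0],[0,0,0],-1],[[0.003,0.02,0],[0,0,0],-1],[[0.003,0.02,0],[0,0,0],-1],[[0.003,0.02,0],[0,0,0],-1],[[0.003,0.02,0],[0,0,0],-1],[[0.003,0.02,0],[0,0,0],-1],[[0.003,0.02,0],[0,0,0],-1],[[0.003,0.02,0],[0,0,0],-1]]'
python3 -m pendant '[[[0.003,0.02,0],[0,0,0],-1],[[0.003,0.02,0],[0,0,0],-1],[[0.003,0.02,0],[0,0,0],-1],[[0.003,0.02,0],[0,0,0],-1],[[0.003,0.02,0],[0,0,0],-1],[[0.003,0.02,0],[0,0,0],-1],[[0.003,0.02,0],[0,0,0],-1],[[0.003,0.02,0],[0,0,0],-1],[[0.003,0.02,0],[0,0,0],-1],[[0.003,0.02,0],[0,0,0],-1]]'
```

```text
time: 15.3
tool_pos: [544.9, -28.6, 135.1]
tcp_rot: [-3.139, -0.0, 3.142]
contact_force: [-0.5, -5.8, 8.3]
grip_width: 18.1
finger_force: 29.9
time: 16.13
tool_pos: [545.8, -22.6, 135.1]
tcp_rot: [-3.139, -0.0, 3.142]
contact_force: [-0.5, -4.6, 7.7]
grip_width: 18.1
finger_force: 29.9
```

```bash

python3 -m pendant '[[[0.003,0.02,0],[0,0,0],-1],[[0.003,0.02,0],[0,0,0],-1],[[0.003,0.02,0],[0,0,0],-1],[[0.003,0.02,0],[0,0,0],-1],[[0.003,0.02,0],[0,0,0],-1],[[0.003,0.02,0],[0,0,0],-1],[[0.003,0.02,0],[0,0,0],-1],[[0.003,0.02,0],[0,0,0],-1],[[0.003,0.02,0],[0,0,0],-1],[[0.003,0.02,0],[0,0,0],-1]]'
python3 -m pendant '[[[0.003,0.02,0],[0,0,0],-1],[[0.003,0.02,0],[0,0,0],-1],[[0.003,0.02,0],[0,0,0],-1],[[0.003,0.02,0],[0,0,0],-1],[[0.003,0.02,0],[0,0,0],-1],[[0.003,0.02,0],[0,0,0],-1],[[0.003,0.02,0],[0,0,0],-1],[[0.003,0.02,0],[0,0,0],-1],[[0.003,0.02,0],[0,0,0],-1],[[0.003,0.02,0],[0,0,0],-1]]'
```

```text
time: 16.97
tool_pos: [546.7, -16.7, 135.1]
tcp_rot: [-3.139, -0.0, 3.142]
contact_force: [-1.1, -5.5, 7.3]
grip_width: 17.7
finger_force: 29.9
time: 17.8
tool_pos: [547.6, -10.7, 135.1]
tcp_rot: [-3.139, -0.0, 3.142]
contact_force: [-0.2, -5.9, 7.9]
grip_width: 17.7
finger_force: 29.9
```

```bash

python3 -m pendant '[[[0.003,0.02,0],[0,0,0],-1],[[0.003,0.02,0],[0,0,0],-1],[[0.003,0.02,0],[0,0,0],-1],[[0.003,0.02,0],[0,0,0],-1],[[0.003,0.02,0],[0,0,0],-1],[[0.003,0.02,0],[0,0,0],-1],[[0.003,0.02,0],[0,0,0],-1],[[0.003,0.02,0],[0,0,0],-1],[[0.003,0.02,0],[0,0,0],-1],[[0.003,0.02,0],[0,0,0],-1]]'
python3 -m pendant '[[[0.003,0.02,0],[0,0,0],-1],[[0.003,0.02,0],[0,0,0],-1],[[0.003,0.02,0],[0,0,0],-1],[[0.003,0.02,0],[0,0,0],-1],[[0.003,0.02,0],[0,0,0],-1],[[0.003,0.02,0],[0,0,0],-1],[[0.003,0.02,0],[0,0,0],-1],[[0.003,0.02,0],[0,0,0],-1],[[0.003,0.02,0],[0,0,0],-1],[[0.003,0.02,0],[0,0,0],-1]]'
```

```text
time: 18.63
tool_pos: [548.5, -4.6, 135.1]
tcp_rot: [-3.139, -0.0, 3.142]
contact_force: [-0.1, -5.4, 7.5]
grip_width: 18.3
finger_force: 29.9
time: 19.47
tool_pos: [549.4, 1.4, 135.1]
tcp_rot: [-3.139, -0.0, 3.141]
contact_force: [-0.3, -6.3, 7.7]
grip_width: 17.9
finger_force: 29.9
```

```bash

python3 -m pendant '[[[0.003,0.02,0],[0,0,0],-1],[[0.003,0.02,0],[0,0,0],-1],[[0.003,0.02,0],[0,0,0],-1],[[0.003,0.02,0],[0,0,0],-1],[[0.003,0.02,0],[0,0,0],-1],[[0.003,0.02,0],[0,0,0],-1],[[0.003,0.02,0],[0,0,0],-1],[[0.003,0.02,0],[0,0,0],-1],[[0.003,0.02,0],[0,0,0],-1],[[0.003,0.02,0],[0,0,0],-1]]'
python3 -m pendant '[[[0.003,0.02,0],[0,0,0],-1],[[0.003,0.02,0],[0,0,0],-1],[[0.003,0.02,0],[0,0,0],-1],[[0.003,0.02,0],[0,0,0],-1],[[0.003,0.02,0],[0,0,0],-1],[[0.003,0.02,0],[0,0,0],-1],[[0.003,0.02,0],[0,0,0],-1],[[0.003,0.02,0],[0,0,0],-1],[[0.003,0.02,0],[0,0,0],-1],[[0.003,0.02,0],[0,0,0],-1]]'
```

```text
time: 20.3
tool_pos: [550.3, 7.3, 135.1]
tcp_rot: [-3.139, -0.0, 3.141]
contact_force: [-0.8, -5.4, 7.7]
grip_width: 17.8
finger_force: 29.9
time: 21.13
tool_pos: [551.2, 13.3, 135.1]
tcp_rot: [-3.139, -0.0, 3.142]
contact_force: [-1.8, -5.2, 8.5]
grip_width: 17.9
finger_force: 29.9
```

The line at u≈-3 found nothing. I'll shift to u≈+4 and come back.

```bash

python3 -m pendant '[[[0.023,-0.003,0],[0,0,0],-1],[[0.023,-0.003,0],[0,0,0],-1],[[0.023,-0.003,0],[0,0,0],-1],[[0.023,-0.003,0],[0,0,0],-1],[[0.023,-0.003,0],[0,0,0],-1],[[0.023,-0.003,0],[0,0,0],-1],[[0.023,-0.003,0],[0,0,0],-1],[[0.023,-0.003,0],[0,0,0],-1],[[0.023,-0.003,0],[0,0,0],-1],[[0.023,-0.003,0],[0,0,0],-1]]'
python3 -m pendant '[[[-0.003,-0.02,0],[0,0,0],-1],[[-0.003,-0.02,0],[0,0,0],-1],[[-0.003,-0.02,0],[0,0,0],-1],[[-0.003,-0.02,0],[0,0,0],-1],[[-0.003,-0.02,0],[0,0,0],-1],[[-0.003,-0.02,0],[0,0,0],-1],[[-0.003,-0.02,0],[0,0,0],-1],[[-0.003,-0.02,0],[0,0,0],-1],[[-0.003,-0.02,0],[0,0,0],-1],[[-0.003,-0.02,0],[0,0,0],-1]]'
python3 -m pendant '[[[-0.003,-0.02,0],[0,0,0],-1],[[-0.003,-0.02,0],[0,0,0],-1],[[-0.003,-0.02,0],[0,0,0],-1],[[-0.003,-0.02,0],[0,0,0],-1],[[-0.003,-0.02,0],[0,0,0],-1],[[-0.003,-0.02,0],[0,0,0],-1],[[-0.003,-0.02,0],[0,0,0],-1],[[-0.003,-0.02,0],[0,0,0],-1],[[-0.003,-0.02,0],[0,0,0],-1],[[-0.003,-0.02,0],[0,0,0],-1]]'
```

```text
time: 21.97
tool_pos: [555.6, 13.4, 134.6]
tcp_rot: [-3.141, -0.006, -3.142]
contact_force: [-8.2, -1.8, 11.4]
grip_width: 17.4
finger_force: 30.0
time: 22.8
tool_pos: [556.5, 8.8, 134.8]
tcp_rot: [3.14, -0.002, 3.141]
contact_force: [-0.2, 3.1, 6.5]
grip_width: 18.2
finger_force: 30.0
time: 23.63
tool_pos: [556.2, 3.0, 134.7]
tcp_rot: [3.14, -0.0, 3.141]
contact_force: [0.6, 4.0, 4.8]
grip_width: 18.3
finger_force: 30.0
```

```bash

python3 -m pendant '[[[-0.003,-0.02,0],[0,0,0],-1],[[-0.003,-0.02,0],[0,0,0],-1],[[-0.003,-0.02,0],[0,0,0],-1],[[-0.003,-0.02,0],[0,0,0],-1],[[-0.003,-0.02,0],[0,0,0],-1],[[-0.003,-0.02,0],[0,0,0],-1],[[-0.003,-0.02,0],[0,0,0],-1],[[-0.003,-0.02,0],[0,0,0],-1],[[-0.003,-0.02,0],[0,0,0],-1],[[-0.003,-0.02,0],[0,0,0],-1]]'
```

```text
time: 24.47
tool_pos: [555.4, -4.2, 134.4]
tcp_rot: [-3.142, -0.0, 3.141]
contact_force: [0.9, 0.9, 0.4]
grip_width: 17.8
finger_force: 30.0
```

Fz has fallen to almost nothing, so the tip is over the plug. I'll press down in small steps.

```bash

python3 -m pendant '[[[0,0,-0.03],[0,0,0],-1],[[0,0,-0.02],[0,0,0],-1],[[0,0,0],[0,0,0],-1],[[0,0,0],[0,0,0],-1],[[0,0,0],[0,0,0],-1],[[0,0,0],[0,0,0],-1],[[0,0,0],[0,0,0],-1],[[0,0,0],[0,0,0],-1],[[0,0,0],[0,0,0],-1],[[0,0,0],[0,0,0],-1]]'
```

```text
time: 25.3
tool_pos: [555.7, -4.2, 133.2]
tcp_rot: [-3.141, 0.001, 3.141]
contact_force: [1.7, -1.4, 4.1]
grip_width: 17.8
finger_force: 30.0
```

```bash

python3 -m pendant '[[[0.01,-0.02,-0.02],[0,0,0],-1],[[0.01,-0.01,-0.02],[0,0,0],-1],[[0,0,0],[0,0,0],-1],[[0,0,0],[0,0,0],-1],[[0,0,0],[0,0,0],-1],[[0,0,0],[0,0,0],-1],[[0,0,0],[0,0,0],-1],[[0,0,0],[0,0,0],-1],[[0,0,0],[0,0,0],-1],[[0,0,0],[0,0,0],-1]]'
```

```text
time: 26.13
tool_pos: [556.3, -4.5, 132.1]
tcp_rot: [3.141, 0.001, 3.141]
contact_force: [0.6, -0.1, 5.1]
grip_width: 18.1
finger_force: 30.0
```

```bash

python3 -m pendant '[[[0,0,-0.03],[0,0,0],-1],[[0,0,-0.03],[0,0,0],-1],[[0,0,0],[0,0,0],-1],[[0,0,0],[0,0,0],-1],[[0,0,0],[0,0,0],-1],[[0,0,0],[0,0,0],-1],[[0,0,0],[0,0,0],-1],[[0,0,0],[0,0,0],-1],[[0,0,0],[0,0,0],-1],[[0,0,0],[0,0,0],-1]]'
```

```text
time: 26.97
tool_pos: [556.8, -4.2, 131.0]
tcp_rot: [3.14, 0.002, 3.141]
contact_force: [1.0, 1.6, 9.1]
grip_width: 17.6
finger_force: 30.0
```

```bash

python3 -m pendant '[[[0.01,0.01,0],[0,0,0],-1],[[0.01,0.01,0],[0,0,0],-1],[[0,0,0],[0,0,0],-1],[[0,0,0],[0,0,0],-1],[[0,0,0],[0,0,0],-1],[[0,0,0],[0,0,0],-1],[[0,0,0],[0,0,0],-1],[[0,0,0],[0,0,0],-1],[[0,0,0],[0,0,0],-1],[[0,0,0],[0,0,0],-1]]'
```

```text
time: 27.8
tool_pos: [557.1, -3.9, 130.8]
tcp_rot: [3.141, 0.001, 3.141]
contact_force: [0.9, 0.9, 7.6]
grip_width: 17.9
finger_force: 30.0
```

```bash

python3 -m pendant '[[[0.02,0.01,0],[0,0,0],-1],[[0.01,0.01,0],[0,0,0],-1],[[0,0,0],[0,0,0],-1],[[0,0,0],[0,0,0],-1],[[0,0,0],[0,0,0],-1],[[0,0,0],[0,0,0],-1],[[0,0,0],[0,0,0],-1],[[0,0,0],[0,0,0],-1],[[0,0,0],[0,0,0],-1],[[0,0,0],[0,0,0],-1]]'
```

```text
time: 28.63
tool_pos: [557.6, -3.5, 130.3]
tcp_rot: [3.141, 0.0, 3.141]
contact_force: [1.2, -1.0, 4.6]
grip_width: 17.9
finger_force: 30.0
```

```bash

python3 -m pendant '[[[0.02,0,0],[0,0,0],-1],[[0,-0.005,-0.02],[0,0,0],-1],[[0,0,-0.02],[0,0,0],-1],[[0,0,0],[0,0,0],-1],[[0,0,0],[0,0,0],-1],[[0,0,0],[0,0,0],-1],[[0,0,0],[0,0,0],-1],[[0,0,0],[0,0,0],-1],[[0,0,0],[0,0,0],-1],[[0,0,0],[0,0,0],-1]]'
```

```text
time: 29.47
tool_pos: [558.2, -3.5, 128.6]
tcp_rot: [3.141, -0.0, 3.141]
contact_force: [2.2, 4.7, 1.7]
grip_width: 17.8
finger_force: 30.0
```

The tip is about 7 mm deep with only the plug's force on it. I'll ease toward +y and continue.

```bash

python3 -m pendant '[[[0.01,0.02,0],[0,0,0],-1],[[0,0,-0.03],[0,0,0],-1],[[0,0,-0.03],[0,0,0],-1],[[0,0,-0.03],[0,0,0],-1],[[0,0,0],[0,0,0],-1],[[0,0,0],[0,0,0],-1],[[0,0,0],[0,0,0],-1],[[0,0,0],[0,0,0],-1],[[0,0,0],[0,0,0],-1],[[0,0,0],[0,0,0],-1]]'
```

```text
time: 30.3
tool_pos: [558.4, -3.2, 126.0]
tcp_rot: [3.141, -0.0, 3.141]
contact_force: [1.0, 3.5, 0.3]
grip_width: 17.9
finger_force: 30.0
```

```bash

python3 -m pendant '[[[0.005,0.02,-0.03],[0,0,0],-1],[[0,0,-0.03],[0,0,0],-1],[[0,0,-0.03],[0,0,0],-1],[[0,0,-0.03],[0,0,0],-1],[[0,0,-0.03],[0,0,0],-1],[[0,0,0],[0,0,0],-1],[[0,0,0],[0,0,0],-1],[[0,0,0],[0,0,0],-1],[[0,0,0],[0,0,0],-1],[[0,0,0],[0,0,0],-1]]'
```

```text
time: 31.13
tool_pos: [558.6, -2.9, 121.4]
tcp_rot: [-3.141, -0.0, 3.141]
contact_force: [-0.3, -0.2, -0.2]
grip_width: 18.4
finger_force: 30.0
```

```bash

python3 -m pendant '[[[0,0,-0.03],[0,0,0],-1],[[0,0,-0.03],[0,0,0],-1],[[0,0,-0.03],[0,0,0],-1],[[0,0,-0.03],[0,0,0],-1],[[0,0,-0.03],[0,0,0],-1],[[0,0,-0.03],[0,0,0],-1],[[0,0,-0.03],[0,0,0],-1],[[0,0,-0.03],[0,0,0],-1],[[0,0,0],[0,0,0],-1],[[0,0,0],[0,0,0],-1]]'
```

```text
time: 31.97
tool_pos: [558.7, -2.6, 114.3]
tcp_rot: [3.141, -0.0, 3.141]
contact_force: [-0.1, 0.8, -0.7]
grip_width: 17.6
finger_force: 30.0
```

```bash

python3 -m pendant '[[[0,0,-0.03],[0,0,0],-1],[[0,0,-0.03],[0,0,0],-1],[[0,0,-0.03],[0,0,0],-1],[[0,0,-0.02],[0,0,0],-1],[[0,0,-0.02],[0,0,0],-1],[[0,0,0],[0,0,0],-1],[[0,0,0],[0,0,0],-1],[[0,0,0],[0,0,0],-1],[[0,0,0],[0,0,0],-1],[[0,0,0],[0,0,0],-1]]'
python3 -m pendant '[[[0,0,-0.02],[0,0,0],-1],[[0,0,0],[0,0,0],-1],[[0,0,0],[0,0,0],-1],[[0,0,0],[0,0,0],-1],[[0,0,0],[0,0,0],-1],[[0,0,0],[0,0,0],-1],[[0,0,0],[0,0,0],-1],[[0,0,0],[0,0,0],-1],[[0,0,0],[0,0,0],-1],[[0,0,0],[0,0,0],-1]]'
```

```text
time: 32.8
tool_pos: [558.7, -2.7, 110.5]
tcp_rot: [3.141, -0.0, 3.141]
contact_force: [-1.0, -0.0, -1.8]
grip_width: 18.1
finger_force: 30.0
time: 33.63
tool_pos: [558.7, -2.7, 110.0]
tcp_rot: [3.142, 0.0, 3.141]
contact_force: [-0.3, -0.5, -0.1]
grip_width: 17.9
finger_force: 30.0
```

```bash

python3 -m pendant '[[[0,0,-0.02],[0,0,0],-1],[[0,0,-0.01],[0,0,0],-1],[[0,0,0],[0,0,0],-1],[[0,0,0],[0,0,0],-1],[[0,0,0],[0,0,0],-1],[[0,0,0],[0,0,0],-1],[[0,0,0],[0,0,0],-1],[[0,0,0],[0,0,0],-1],[[0,0,0],[0,0,0],-1],[[0,0,0],[0,0,0],-1]]'
```

```text
time: 34.47
tool_pos: [558.7, -2.7, 109.7]
tcp_rot: [-3.142, 0.0, 3.141]
contact_force: [-2.6, 0.0, 5.2]
grip_width: 18.1
finger_force: 30.0
```

The collar is seated at a TCP height of 109.7, as predicted. I'll release and rise.

```bash

python3 -m pendant '[[[0,0,0.02],[0,0,0],-1],[[0,0,0],[0,0,0],-0.5],[[0,0,0],[0,0,0],-0.3],[[0,0,0],[0,0,0],0],[[0,0,0],[0,0,0],0.3],[[0,0,0],[0,0,0],0.3],[[0,0,0],[0,0,0],0.3],[[0,0,0],[0,0,0],0.3],[[0,0,0],[0,0,0],0.3],[[0,0,0],[0,0,0],0.3]]'
python3 -m pendant '[[[0,0,0.3],[0,0,0],0.3],[[0,0,0.5],[0,0,0],0.3],[[0,0,0.6],[0,0,0],0.3],[[0,0,0.6],[0,0,0],0.3],[[0,0,0.6],[0,0,0],0.3],[[0,0,0.6],[0,0,0],0.3],[[0,0,0.6],[0,0,0],0.3],[[0,0,0.3],[0,0,0],0.3],[[0,0,0],[0,0,0],0.3],[[0,0,0],[0,0,0],0.3]]'
python3 - <<'E'
from h import *
for n in("wrist","scene"): cv2.imwrite(f"pics/{n}5.png",bot.capture(n))
a=cv2.resize(cv2.imread("pics/wrist5.png"),(400,300)); b=cv2.resize(cv2.imread("pics/scene5.png")[120:255,190:340],(400,360))
cv2.imwrite("pics/m5.png",np.hstack([np.vstack([a,np.zeros((60,400,3),np.uint8)]),b]))
E
```

```text
time: 35.3
tool_pos: [558.7, -2.7, 109.6]
tcp_rot: [3.141, 0.0, 3.141]
contact_force: [0.0, -0.3, -0.4]
grip_width: 59.5
finger_force: 0.0
time: 36.13
tool_pos: [558.6, -2.7, 232.7]
tcp_rot: [3.142, 0.001, 3.141]
contact_force: [-0.7, -0.3, -0.9]
grip_width: 59.6
finger_force: 0.0
```

View pics/m5.png

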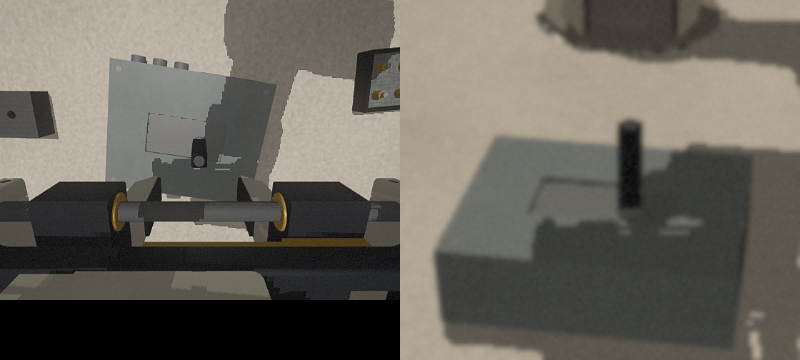

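The probe stands upright in the window, at (200,155) in the wrist view and (628,165) in the scene crop. The gripper is well clear of it.

```bash
python3 -c "
from plant import bot
print(bot.close_job())"
```

```text
the job is handed in; nothing more can be done
None
```

The job is handed in at about 36 s of the 67 s allowed: the tip found the hidden socket, and the probe stands there upright and released with its collar down on the plate; no verdict came back.

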